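Find the hidden catch of the sensory box

ROBOT

A 7-joint arm with a two-finger parallel gripper is mounted at the origin on the work surface. World frame = base frame: x ahead of the robot, y to its left, z up, the work surface at z = 0. Lengths are in m, angles in rad, forces in N, time in s.
With the tool pointing down it reaches from about 0.4 to 0.875 m from the base axis. Payload 4.4 kg.
Tool frame: the origin (TCP) lies at the very end of the fingers, on their centre line; the grasp point (between the pads) lies 19 mm behind it; z points along the fingers, y is the direction in which the jaws open and shut (so a half turn about z gives the same grasp; the last joint's range is limited). The gripper opens to 85 mm and grips with 20 to 120 N. Pads are 22 mm wide; open, the fingers measure 114 mm over their backs; the gripper's body (76 mm by 85 mm) begins 54 mm behind the grasp point. The pads swing forward as they close: fully open they stand 13 mm farther back than shut.
Start: joints at [-1.274, 0.628, 0.038, 1.517, -0.027, 0.996, -0.02], TCP at [0.231, 0.608, 0.231] pointing down, gripper open.
Joint ranges: [-3.06, 3.06], [-0.37, 2.12], [-1.25, 1.32], [0.18, 2.47], [-1.1, 4.24], [0.23, 1.98], [-2.94, 2.94]. Speed limits (rad/s): [2.57, 2.57, 3.14, 3.14, 3.14, 3.14, 3.14].

INTERFACE

Orientations are given as a 3x3 rotation matrix whose columns are the frame's x, y, z axes.
In Python, from station import arm gives the robot as it stands.
- The arm moves only by the tool move_arm, never from a script. Its argument "moves" is a list of rows, each a list of 4 numbers: the shift along the world's x, y, z in mm, then the turn about the world's z in rad. A call has exactly 10 rows; each row is the pose to reach, as a shift and turn from the pose commanded when the call began; what a row does not reach only later rows make up. A row lasts 1/8 s, in which the tool goes at most 62.5 mm and 10.7 degrees, less where a joint would pass 70% of its speed; a pose out of reach is approached as far as the arm can. A call with a gripper value outside its range is refused whole. "hand" is the finger opening in mm, from 0 to 85.4, set as the call begins (left out, the last holds). The fingers move at their own pace and stop on an object; "squeeze" is the grip in N (left out, the last holds). Time passes only in rows, so rows that repeat a pose let the fingers close, or fill a call up. It gives the time, the measured TCP pose, the force and the opening at its end, in the units of the state.
- arm.get_obs(): the state, without advancing time (a new reading comes with each control period).
- arm.capture(name): name is "side" or "top" or "wrist"; returns the picture (400x640x3 uint8, red, green, blue); there is no depth.
- arm.calibration(name): a dict with "mtx" (3x3 intrinsics, pixels), "T" (4x4, takes a point from camera to world coordinates); the wrist camera has in their place "mount" (4x4, takes a point from camera to tool coordinates, whose origin is the TCP and whose axes are the flange's). Camera axes: x right, y down, z forward; pixel columns grow to the right and rows downward; lengths in m; the calibration is good to about 2 mm. The wrist camera is an equidistant fisheye: a pixel r from the principal point sees the ray r / f radians off the axis. A picture is of the moment at which its call begins: read the wrist's pose just before it. calibration takes no time and is no camera call.
- arm.close_job(): hands the job in, once; it reports no verdict.
The state is a dict: "t": time; "joint_positions": joint angles; "qd": joint speeds; "joint_efforts": joint torques, N m; "tcp_pos": TCP position; "tcp_rot": TCP orientation; "contact_force": force on the tool from outside, world axes, zero at the start; "ft_torque": the same for the moment, N m; "width": finger opening in m.
Only numpy, scipy, OpenCV 4.12 (cv2) and the standard library are available. Lean on these libraries where they do the work, as an engineer would, in place of code of your own. Each camera call takes 0.05 s, during which the arm holds its last target.

TASK

One of the six tiles set into the top of the sensory box is a hidden catch, though all look alike. Feel gently over the tiles with the fingertips until you find the one that gives, press it fully home so that the lid pops ajar, and take the hand away. Leave the loose things beside the box where they stand; nothing is to be picked up.

Things in the scene. Friction and masses are not known exactly. Their poses are not given: they have to be found in the camera images.
- panel: sensory box fixed to the table: grey top plate 190 mm (x) by 280 mm (y), 60 mm high, aluminium sides. Origin: under the plate's centre at table height; x points away from the robot to the lid, y along the long side. Six identical square wooden tiles, each with nine small nuts, are set in it, 80 mm apart: 2 rows (x = -40, +40 mm) of 3 (y = -80, 0, +80 mm). Five are firm (rubber-backed: about 1 mm at 6 N, 3 mm at most); any one is the catch
- spot0 (a point): centre of the top of a tile at rest, 58 mm high: near row, right (-y); axes as the box's. Tiles are 53 mm wide in 56 mm wells, their tops 2 mm below the plate's top. The point marks a place on the box and does not move when a tile is pressed
- spot1 (a point): centre of the top of a tile at rest, 58 mm high: near row, middle; axes as the box's. Tiles are 53 mm wide in 56 mm wells, their tops 2 mm below the plate's top. The point marks a place on the box and does not move when a tile is pressed
- spot2 (a point): centre of the top of a tile at rest, 58 mm high: near row, left (+y); axes as the box's. Tiles are 53 mm wide in 56 mm wells, their tops 2 mm below the plate's top. The point marks a place on the box and does not move when a tile is pressed
- spot3 (a point): centre of the top of a tile at rest, 58 mm high: far row, right (-y); axes as the box's. Tiles are 53 mm wide in 56 mm wells, their tops 2 mm below the plate's top. The point marks a place on the box and does not move when a tile is pressed
- spot4 (a point): centre of the top of a tile at rest, 58 mm high: far row, middle; axes as the box's. Tiles are 53 mm wide in 56 mm wells, their tops 2 mm below the plate's top. The point marks a place on the box and does not move when a tile is pressed
- spot5 (a point): centre of the top of a tile at rest, 58 mm high: far row, left (+y); axes as the box's. Tiles are 53 mm wide in 56 mm wells, their tops 2 mm below the plate's top. The point marks a place on the box and does not move when a tile is pressed
- catch (a joint): how far the hidden catch tile is pressed in: 0 = up, level with the other tiles, 0.006 m = fully home (its top 52 mm high) on a solid stop. It gives under about 4 to 5 N, slides straight down and stays down when let go. Which tile it is changes from start to start and cannot be seen
- lid (a joint): angle of the aluminium lid: 0 = shut and level with the plate, 0.4 rad = ajar. It is geared to the catch tile and rises as that goes down (free edge 27 mm up when fully pressed)
- lid_edge (a point): middle of the lid's free edge, on its top. The lid (68 by 276 by 6 mm) covers the compartment along the box's far side, from x = 96 to 164 mm in the box's frame, hinged on the far rim; nothing on it to hold
- nut_tile: loose square wooden tile studded with nuts, 72 by 72 by 14 mm, left of the box (+y); origin at the centre of its underside
- spool: loose wooden spool standing upright, 48 mm across, 55 mm tall, right of the box (-y); origin at the centre of its underside
- jar: loose white jar with a steel cap, 56 mm across, 75 mm tall, right of the box towards its far end; origin at the centre of its underside

How it is judged:
At the end, for the whole second after the job is handed in: The catch tile is down by more than 4.8 mm of its 6 mm and the lid stands ajar by more than 0.3 rad and is still, with the robot clear; the nut tile, spool and jar are within 20 mm of where they began (value of joint catch above 0.0048 m and value of joint lid above 0.3 rad and not (velocity of joint lid above 0.05 rad/s) and distance of each of nut_tile, spool, jar from where it was at the start of the episode below 0.02 m); the robot touches nothing.
It fails at once if the fingers press on something with more than 100 N (contact force between the fingers and anything else above 100 N).
It fails at once if a loose thing beside the box is lifted, carried or pushed more than 20 mm, or tipped over (distance of any of nut_tile, spool, jar from where it was at the start of the episode above 0.02 m or angle between any of nut_tile, spool, jar's own z axis and vertical above 0.5 rad).
It also fails if it takes over 58 s, if anything falls off the work surface, if the arm or the gripper's body presses on something with over 40 N, if the wrist force passes 120 N, or if a joint passes its speed limit or range.

## Working session

There is one attempt and no reset: what is moved stays moved. The work goes in short steps, Python scripts to look and compute and a tool call to move; the robot and the scene stay as the last step left them, time stands still between calls to the robot, and variables do not carry over. Pictures are saved under pics/ and viewed, and the job is handed in when it is done.

Besides the shell and the picture viewer there is one more tool, called after "Call:" by a JSON object that holds its "fn" and its "kwargs". move_arm: Moves the arm, as the interface text tells. Its arguments: {"type":"object","properties":{"moves":{"type":"array","items":{"type":"array","items":{"type":"number"}}},"hand":{"type":"number"},"squeeze":{"type":"number"}},"required":["moves"]}

```bash
mkdir -p pics; ls; python3 - <<'E'
from station import arm
import cv2,numpy as np
np.set_printoptions(precision=4,suppress=True)
for n in ("top","side"):
    im=arm.capture(n); cv2.imwrite(f"pics/{n}0.png",im[:,:,::-1])
    c=arm.calibration(n); print(n,c["mtx"],c["T"])
print(arm.get_obs())
E
```

```text
pics
top [[427.1829   0.     321.0295]
 [  0.     427.1829 194.7584]
 [  0.       0.       1.    ]] [[ 0.117  -0.9702  0.212   0.379 ]
 [-0.9931 -0.1135  0.0289  0.0155]
 [-0.0039 -0.2139 -0.9768  1.0419]
 [ 0.      0.      0.      1.    ]]
side [[377.4821   0.     328.5174]
 [  0.     377.4821 204.8356]
 [  0.       0.       1.    ]] [[-0.7256 -0.3876  0.5686  0.1486]
 [-0.6881  0.3973 -0.6072  0.5244]
 [ 0.0095 -0.8318 -0.555   0.5165]
 [ 0.      0.      0.      1.    ]]
{'t': 0.1, 'joint_positions': array([-1.2738,  0.6293,  0.0385,  1.5183, -0.027 ,  0.9963, -0.02  ]), 'qd': array([ 0.    , -0.0017, -0.0003, -0.0035,  0.0009,  0.0014,  0.0005]), 'joint_efforts': array([  0.0028, -56.4524,   1.2305, -19.3973,   0.0113,   0.0055,
         0.    ]), 'tcp_pos': array([0.2305, 0.6072, 0.2305]), 'tcp_rot': array([[-0.9349,  0.3549, -0.0006],
       [ 0.3549,  0.9349, -0.0016],
       [-0.    , -0.0017, -1.    ]]), 'contact_force': array([-0.8371,  1.1298,  0.2875]), 'ft_torque': array([-0.0146,  0.0319, -0.0019]), 'width': 0.08535897744723968}
```

View pics/top0.png

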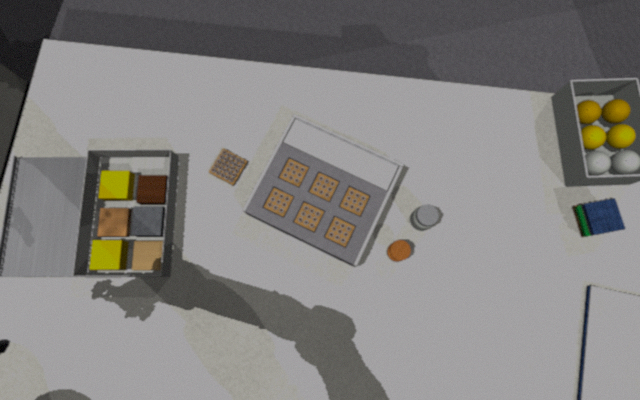

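View pics/side0.png

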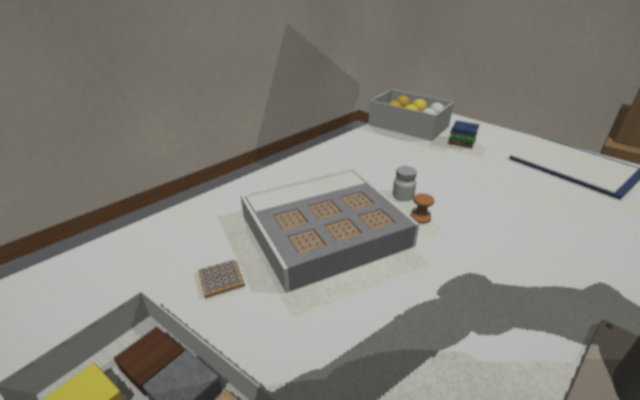

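Top view: the tiles' far row is at about (294,172), (324,186), (355,201) and the near row at (279,202), (309,217), (340,232). The nut tile is at (229,167), the jar at (426,216) and the spool at (400,250). The side view agrees. Next I'll measure the tile centres.

```bash
cat > h.py <<'E'
import cv2,numpy as np
np.set_printoptions(precision=4,suppress=True)
from station import arm
def ray(n,uv,z):
    c=arm.calibration(n);K=c["mtx"];T=c["T"]
    d=T[:3,:3]@np.linalg.solve(K,[uv[0],uv[1],1.]);o=T[:3,3]
    return o+d*(z-o[2])/d[2]
def cents(im,roi):
    hsv=cv2.cvtColor(im,cv2.COLOR_RGB2HSV)
    m=((hsv[...,1]>60)&(hsv[...,0]<25)&(hsv[...,2]>70)).astype(np.uint8)
    k=np.zeros_like(m);x0,y0,x1,y1=roi;k[y0:y1,x0:x1]=1
    m=cv2.morphologyEx(m*k,cv2.MORPH_CLOSE,np.ones((5,5)))
    out=[]
    for c in cv2.findContours(m,cv2.RETR_EXTERNAL,cv2.CHAIN_APPROX_NONE)[0]:
        a=cv2.contourArea(c)
        if a>150: out.append((a,cv2.minAreaRect(c)))
    return out
E
python3 - <<'E'
from h import *
for n,roi in (("top",(255,130,375,250)),("side",(260,180,400,262))):
    im=cv2.cvtColor(cv2.imread(f"pics/{n}0.png"),cv2.COLOR_BGR2RGB)
    P=[]
    for a,r in cents(im,roi):
        p=ray(n,r[0],.058);P.append(p);print(n,a,np.round(r[0],1),r[1],p[:2])
    P=np.array(P);print(P.mean(0))
for nm,uv,z in (("nut",(229,167),.014),("jar",(427,213),.075),("spool",(400,250),.055)): print(nm,ray("top",uv,z))
E
```

```text
top 520.0 [339.6 231.3] (23.702320098876953, 23.25510597229004) [ 0.5116 -0.0083]
top 505.0 [308.6 216.3] (22.807893753051758, 23.25510597229004) [0.5381 0.0673]
top 492.0 [354.1 200.8] (23.25510597229004, 22.807889938354492) [ 0.5872 -0.0343]
top 498.5 [278.2 201.6] (23.25510597229004, 23.25510597229004) [0.5645 0.1426]
top 485.5 [323.5 186.5] (22.807889938354492, 22.807889938354492) [0.6132 0.0411]
top 472.5 [293.4 172.2] (22.360679626464844, 22.360679626464844) [0.6397 0.1165]
[0.5757 0.0541 0.058 ]
side 455.5 [306.2 240.8] (18.3902645111084, 31.416702270507812) [0.5634 0.1425]
side 398.5 [342.6 229.3] (18.024982452392578, 30.041637420654297) [0.5376 0.0669]
side 353.0 [376.6 218.8] (17.076295852661133, 29.725406646728516) [ 0.5108 -0.0091]
side 347.0 [290.5 218.9] (15.459757804870605, 28.922630310058594) [0.6387 0.1157]
side 305.5 [324.9 209. ] (14.834939002990723, 28.02155113220215) [0.6127 0.04  ]
side 270.0 [356.7 200.3] (14.208337783813477, 27.18879508972168) [ 0.5859 -0.0346]
[0.5749 0.0536 0.058 ]
nut [0.646  0.2828 0.014 ]
jar [ 0.5746 -0.2024  0.075 ]
spool [ 0.4853 -0.1508  0.055 ]
```

Both views agree within about 1 mm: spot2 is (0.564, 0.1425), pitch is 80 mm, and the jaws are nearly aligned with the box already. I'll shut the fingers and go above spot2.

Call:
{"fn": "move_arm", "kwargs": {"moves": [[20, -28, 0, 0.005], [50, -70, 0, 0.01], [85, -120, 0, 0.015], [120, -168, 0, 0.02], [155, -217, 0, 0.025], [190, -266, 0, 0.025], [225, -315, 0, 0.025], [260, -364, 0, 0.025], [295, -413, 0, 0.025], [320, -448, 0, 0.025]], "hand": 0, "squeeze": 20}}

```text
t: 1.35
tcp_pos: [0.5519, 0.1565, 0.231]
tcp_rot: [[-0.943, 0.334, -0.0], [0.334, 0.943, -0.001], [-0.0, -0.001, -1.0]]
contact_force: [0.0, 0.4, 0.1]
width: 0.0002
```

Call:
{"fn": "move_arm", "kwargs": {"moves": [[6, -7, -20, 0], [12, -14, -60, 0], [12, -14, -100, 0], [12, -14, -130, 0], [12, -14, -145, 0], [12, -14, -155, 0], [12, -14, -160, 0], [12, -14, -160, 0], [12, -14, -160, 0], [12, -14, -160, 0]]}}

```text
t: 2.6
tcp_pos: [0.563, 0.1458, 0.0719]
tcp_rot: [[-0.943, 0.331, 0.001], [0.331, 0.943, 0.0], [-0.001, 0.001, -1.0]]
contact_force: [0.3, -0.6, 0.3]
width: -0.0001
```

```bash
python3 - <<'E'
from h import *
for n in ("side","top"):
    im=arm.capture(n)
    cv2.imwrite(f"pics/{n}1.png",cv2.resize(im[120:300,180:460],None,fx=2.5,fy=2.5)[:,:,::-1])
o=arm.get_obs();print(o["t"],o["tcp_pos"],o["contact_force"])
E
```

```text
2.7 [0.5629 0.1458 0.0717] [-0.6778  0.0159 -0.0596]
```

View pics/side1.png

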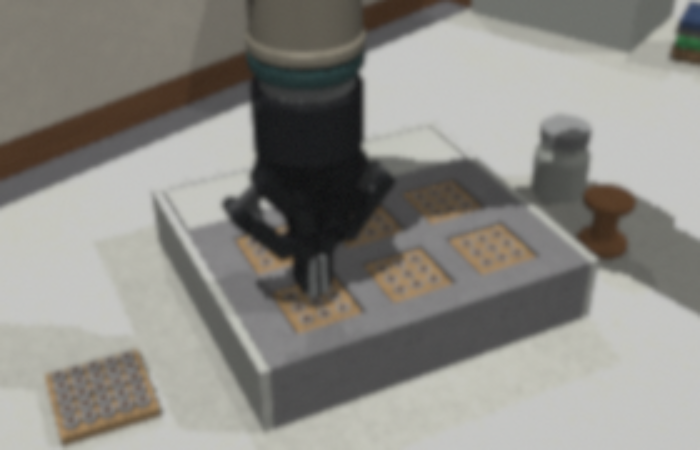

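View pics/top1.png

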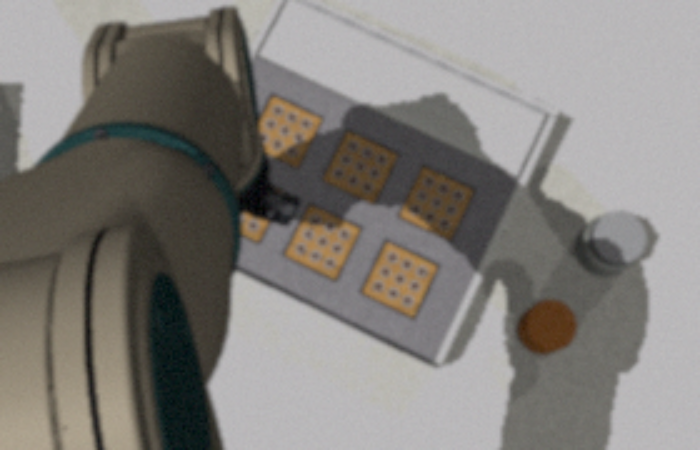

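The side crop shows the shut fingertips over the near-left tile at (318,306). I'll press gently here, starting with a small descent.

Call:
{"fn": "move_arm", "kwargs": {"moves": [[0, -3, -5, 0], [0, -3, -9, 0], [0, -3, -11, 0], [0, -3, -12, 0], [0, -3, -13, 0], [0, -3, -14, 0], [0, -3, -14.5, 0], [0, -3, -15, 0], [0, -3, -15, 0], [0, -3, -15, 0]]}}

```text
t: 3.95
tcp_pos: [0.5627, 0.1428, 0.0564]
tcp_rot: [[-0.943, 0.331, 0.0], [0.331, 0.943, 0.0], [-0.0, 0.0, -1.0]]
contact_force: [-0.1, -0.3, 2.9]
width: -0.0
```

Call:
{"fn": "move_arm", "kwargs": {"moves": [[0, 0, -0.3, 0], [0, 0, -0.6, 0], [0, 0, -0.9, 0], [0, 0, -1.2, 0], [0, 0, -1.5, 0], [0, 0, -1.5, 0], [0, 0, -1.5, 0], [0, 0, -1.5, 0], [0, 0, -1.5, 0], [0, 0, -1.5, 0]]}}

```text
t: 5.2
tcp_pos: [0.5627, 0.1428, 0.0548]
tcp_rot: [[-0.943, 0.331, 0.0], [0.331, 0.943, 0.0], [-0.0, 0.0, -1.0]]
contact_force: [0.2, 1.0, 2.5]
width: -0.0004
```

Call:
{"fn": "move_arm", "kwargs": {"moves": [[0, 0, -0.3, 0], [0, 0, -0.6, 0], [0, 0, -0.9, 0], [0, 0, -1.2, 0], [0, 0, -1.5, 0], [0, 0, -1.5, 0], [0, 0, -1.5, 0], [0, 0, -1.5, 0], [0, 0, -1.5, 0], [0, 0, -1.5, 0]]}}

```text
t: 6.45
tcp_pos: [0.5627, 0.1428, 0.0533]
tcp_rot: [[-0.944, 0.331, 0.0], [0.331, 0.944, 0.0], [-0.0, 0.0, -1.0]]
contact_force: [0.1, 1.0, 2.3]
width: -0.0001
```

```bash
python3 - <<'E'
from h import *
im=arm.capture("side")
cv2.imwrite("pics/side2.png",cv2.resize(im[120:300,180:460],None,fx=2.5,fy=2.5)[:,:,::-1])
o=arm.get_obs();print(o["t"],o["tcp_pos"],o["contact_force"])
E
```

```text
6.5 [0.5627 0.1427 0.0533] [1.1309 0.8657 2.6482]
```

View pics/side2.png

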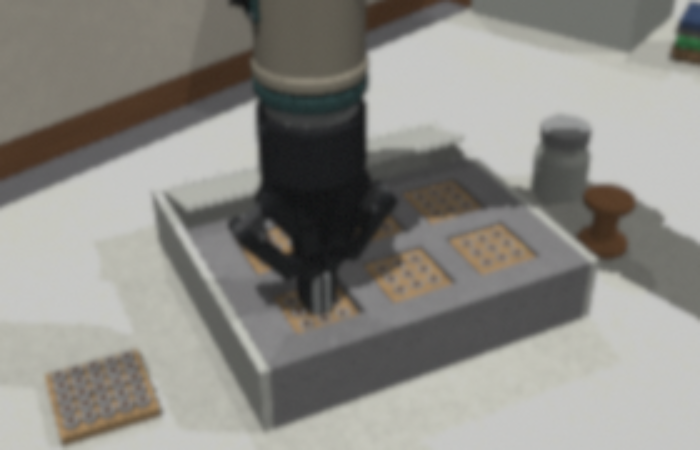

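The lid is lifting, with a dark gap along its edge at about (190,205) to (460,145). So spot2 is the catch, and I'll press it home until the force rises on the stop.

Call:
{"fn": "move_arm", "kwargs": {"moves": [[0, 0, -0.4, 0], [0, 0, -0.8, 0], [0, 0, -1.2, 0], [0, 0, -1.6, 0], [0, 0, -2.0, 0], [0, 0, -2.4, 0], [0, 0, -2.4, 0], [0, 0, -2.4, 0], [0, 0, -2.4, 0], [0, 0, -2.4, 0]]}}

```text
t: 7.75
tcp_pos: [0.5628, 0.1428, 0.052]
tcp_rot: [[-0.943, 0.331, 0.0], [0.331, 0.943, 0.0], [-0.0, 0.0, -1.0]]
contact_force: [-2.2, 0.3, 12.8]
width: 0.0
```

It's on the stop: z is 52.0 mm and the force has jumped to 12.8 N. One small extra push, then straight up.

Call:
{"fn": "move_arm", "kwargs": {"moves": [[0, 0, -0.5, 0], [0, 0, -1, 0], [0, 0, -1, 0], [0, 0, -1, 0], [0, 0, -1, 0], [0, 0, -1, 0], [0, 0, -1, 0], [0, 0, -1, 0], [0, 0, -1, 0], [0, 0, -1, 0]]}}

```text
t: 9.0
tcp_pos: [0.5628, 0.1428, 0.0519]
tcp_rot: [[-0.943, 0.332, 0.001], [0.332, 0.943, 0.0], [-0.001, 0.001, -1.0]]
contact_force: [-3.6, 0.9, 20.9]
width: -0.0001
```

Call:
{"fn": "move_arm", "kwargs": {"moves": [[0, 0, 3, 0], [0, 0, 10, 0], [0, 0, 25, 0], [0, 0, 50, 0], [0, 0, 80, 0], [0, 0, 110, 0], [0, 0, 135, 0], [0, 0, 150, 0], [0, 0, 150, 0], [0, 0, 150, 0]]}}

```text
t: 10.25
tcp_pos: [0.562, 0.1425, 0.1991]
tcp_rot: [[-0.943, 0.331, -0.002], [0.331, 0.943, -0.0], [0.001, -0.001, -1.0]]
contact_force: [-0.3, 1.1, -0.8]
width: 0.0002
```

Call:
{"fn": "move_arm", "kwargs": {"moves": [[-10, 20, 0, 0], [-40, 60, 0, 0], [-75, 105, 0, 0], [-110, 150, 0, 0], [-145, 195, 0, 0], [-180, 240, 0, 0], [-200, 270, 0, 0], [-210, 285, 0, 0], [-210, 285, 0, 0], [-210, 285, 0, 0]]}}

```text
t: 11.5
tcp_pos: [0.3542, 0.4257, 0.1996]
tcp_rot: [[-0.943, 0.334, 0.0], [0.334, 0.943, -0.002], [-0.001, -0.001, -1.0]]
contact_force: [0.6, 0.4, -0.4]
width: -0.0001
```

```bash
python3 - <<'E'
from h import *
a=arm.capture("side");b=arm.capture("top")
cv2.imwrite("pics/end.png",cv2.resize(np.vstack([a[120:300,180:480],b[100:280,180:480]]),None,fx=1.6,fy=1.6)[:,:,::-1])
o=arm.get_obs();print(o["t"],o["tcp_pos"],o["contact_force"])
E
```

```text
11.6 [0.3542 0.4259 0.1998] [-0.199   0.8235 -0.7387]
```

View pics/end.png

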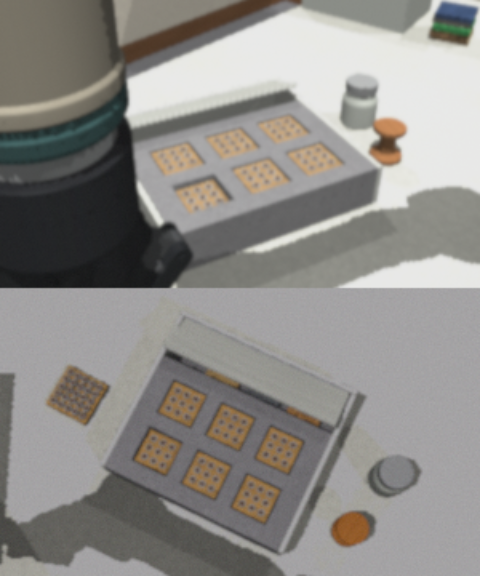

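The near-left tile is sunken (side (203,193) in the picture), the lid is ajar, and the loose things are standing. I'll check the lid edge height and object positions numerically.

```bash
python3 - <<'E'
from h import *
b=arm.capture("top");cv2.imwrite("pics/top9.png",b[:,:,::-1])
a=cv2.imread("pics/top0.png")[:,:,::-1]
for n,(x,y) in dict(nut=(229,167),jar=(426,216),spool=(400,250)).items():
    s=(slice(y-20,y+20),slice(x-20,x+20))
    print(n,cv2.phaseCorrelate(np.float32(cv2.cvtColor(np.ascontiguousarray(a[s]),7)),np.float32(cv2.cvtColor(np.ascontiguousarray(b[s]),7))))
c=arm.calibration("top");T=np.linalg.inv(c["T"])
R=np.array([[.944,.33],[-.33,.944]]);o=np.array([.575,.054])
for th in (0,.2,.3,.4):
    L=[]
    for y in (-.138,.138):
        xy=o+R@np.array([.164-.068*np.cos(th),y]);p=c["mtx"]@(T@np.r_[xy,.06+.068*np.sin(th),1])[:3];L.append(p[:2]/p[2])
    print(th,L)
cv2.imwrite("pics/lid.png",cv2.resize(b[110:210,270:410],None,fx=5,fy=5,interpolation=0)[:,:,::-1])
E
```

```text
nut ((-0.01568789128599235, -0.17171715657177344), 0.9015862262248993)
jar ((-0.16884761976260165, -0.062096207563708816), 0.8647174257040023)
spool ((0.0989893991285804, 0.018352308944660223), 0.9975593222677708)
0 [array([386.6563, 190.6014]), array([282.4092, 141.9639])]
0.2 [array([387.7431, 188.793 ]), array([282.1459, 139.5864])]
0.3 [array([388.4635, 187.5077]), array([282.211 , 138.0387])]
0.4 [array([389.2948, 185.9798]), array([282.4099, 136.2673])]
```

View pics/lid.png

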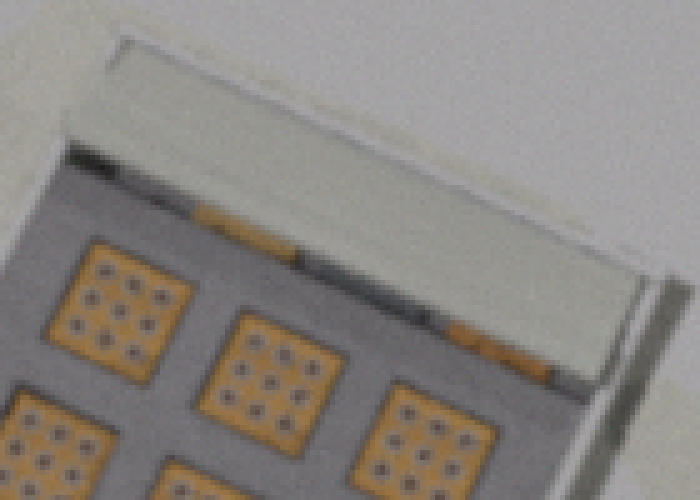

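The lid corners measure (390,186) and (283,137), against (389,186) and (282,136) predicted for 0.4 rad. The loose things have moved less than 0.2 px, so I'm handing in.

```bash
python3 - <<'E'
from station import arm
print(arm.close_job())
E
```

```text
the job is handed in; nothing more can be done
None
```

The hidden catch was the near-left tile (spot2), and it was the first one I felt. I pressed it fully home, the lid popped ajar, and I took the hand well clear before handing in at about 12 s.

- **Finding the catch:** The tile gave at about 2.5 to 3 N measured, below the stated 4 to 5 N. I confirmed it by seeing the lid rise in the side view.
- **Pressing home:** The fingertips stopped at z = 52 mm, the stated fully-home height. The force rose to 12.8 N and then 20.9 N, with almost no further travel (0.1 mm).
- **Lid:** Its free corners in the top view match the predicted positions for about 0.4 rad to within about 1.5 pixels. After I withdrew, the tile stayed sunk and the lid stayed up. I didn't measure the lid's speed.
- **Loose things:** The nut tile, spool and jar shifted by less than 0.2 pixels between the first and last pictures, so they did not move.

No check failed; only the lower force at which the tile gave differed from what was expected.

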